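Hold the bush centred in the bench press fixture

TASK

I have only one good hand, so be my second one: push the carriage with the steel bush along its slide until it snaps home in its detent under the plunger, and only then press the black palm knob down to half of its travel (12 mm of 24) and keep it there, never bottoming it, so that I can tighten the bush's set screw. Finish while still holding the knob down at half travel, and leave the other tools and parts on the bench where they are.

Things in the scene. Friction and masses are not known exactly. Their poses are not given: they have to be found in the camera images.
- fixture: the bolted-down bench press fixture: bare metal base plate 160 (x) x 300 (y) x 12 mm with two rails and a grey arch (144 mm wide, crossbar top 116 mm above the bench) near its +y end. Origin on the bench under the plunger's axis; z up, +y = the way the carriage slides home. An aluminium carriage (60 mm wide, top 36 mm above the bench) rides the rails
- push_face (a point): middle of the outer face (away from the arch) of the carriage's push plate, 20 mm below its top edge: an upright aluminium plate 44 mm wide, 8 mm thick, top edge 105 mm above the bench, at the carriage's tail; free space behind it. The point's +y is the direction of sliding home, z up, x along the plate's width. With the carriage home it is 104 mm short of the plunger's axis
- carriage (a joint): travel of the carriage along its slide, m: 0 = fully back, 0.080 = home on its rigid end stop, nest under the plunger; starts between 0 and 0.03. It drags with about 1.5 N; from 0.067 a spring detent adds some 5 N until the carriage snaps over it at 0.074; past that the detent keeps it home
- knob_top (a point): the middle of the flat top (30 mm across) of the palm knob, a black round knob 34 mm across and 18 mm thick on the steel plunger that stands upright through the arch's crossbar. Released, this top is 168 mm above the bench and there are 24 mm between the knob's underside and the steel sleeve below it (the plunger's full travel)
- plunger (a joint): how far the plunger is pressed straight down, m: 0 = released (up), 0.024 = bottomed on its sleeve. A return spring pushes it up with about 4.4 N at the start of travel, 9 N at half travel (0.012) and 14 N at the bottom; it springs back up when let go
- bush_mid (a point): centre (half-way up) of the steel bush, a ring 32 mm across, 30 mm tall, with a 20 mm bore, held upright in the carriage's nest (an 8 mm high collar). Its top is 66 mm above the bench; the plunger's nose, 12 mm thick, clears it by 5 mm when released and goes down into its bore when pressed
- spare_bush: a spare steel bush like the one in the nest (32 mm across, 30 mm tall) standing on the bench beside the fixture; origin at its underside
- socket: a steel socket, 30 mm across, 45 mm tall, standing on the bench on the robot's side of the fixture; origin at its underside
- wrench: a steel wrench 190 mm long lying on the bench beyond the fixture; origin at mid-length, underside, x along it
- screwdriver: a screwdriver 190 mm long lying on the bench past the arch end of the fixture; origin at mid-length, underside, x along it
- hammer: a hammer 260 mm long lying on the bench to the robot's right; origin at mid-length, underside, x along it
- jar: a screw-top jar 64 mm across, 85 mm tall, standing on the bench to the robot's left; origin at its underside
- wrench_big: a steel wrench 240 mm long lying on the bench to the robot's right; origin at mid-length, underside, x along it

How it is judged:
By the outcome, as a careful person would: the job done as asked, in the order asked, and still so for the second after the job is handed in, while the arm keeps its last pose, push and grip.
It also fails if it takes over 45 s, if anything falls off the work surface, if the arm or the gripper's body presses on something with over 40 N, if the wrist force passes 120 N, or if a joint passes its speed limit or range.

ROBOT

A 6-joint arm with a two-finger parallel gripper is mounted at the origin on the work surface. World frame = base frame: x ahead of the robot, y to its left, z up, the work surface at z = 0. Lengths are in mm, angles in rad, forces in N, time in s.
With the tool pointing down it reaches from about 425 to 1125 mm from the base axis. Payload 14.9 kg.
Tool frame: the origin (TCP) lies midway between the tips of the shut fingers; the grasp point (between the pads) lies 19 mm behind it; z points along the fingers, y is the line along which they close (so a half turn about z gives the same grasp; the last joint's range is limited). The gripper opens to 91 mm and grips with 3 to 60 N. Pads are 32 mm wide; open, the fingers measure 118 mm over their backs; the gripper's body (76 mm by 178 mm) begins 60 mm behind the grasp point.
Start: joints at [-1.264, 0.379, 1.734, -0, 1.028, -0.033], TCP at [233.305, -659.99, 213.932] pointing down, gripper open.
Joint ranges: [-2.77, 2.77], [-0.74, 2.19], [0, 2.66], [-1.06, 4.2], [0.31, 2.87], [-3.08, 3.08]. Speed limits (rad/s): [1.89, 1.89, 2.39, 3.14, 3.14, 3.14].

INTERFACE

Orientations are given as [roll, pitch, yaw] about the fixed x, y, z axes, in that order (R = Rz(yaw) Ry(pitch) Rx(roll)).
In Python, from cell import env gives the robot as it stands.
- The arm moves only by the shell command python3 -m inch 'ROWS' [OPENING]. ROWS is JSON, a list of rows, each an object of numbers: "x", "y", "z": the shift along the tool's x, y, z in m; "turn": the turn about the tool's z in degrees. In form: [{"x": .., "y": .., "z": .., "turn": ..}, ...]. A call has 1 to 8 rows; each row is the pose to reach, as a shift and turn from the pose commanded when the call began, along the tool's axes at that moment; what a row does not reach only later rows make up. A row lasts 1/8 s, in which the tool goes at most 62.5 mm and 10.7 degrees, less where a joint would pass 70% of its speed; a pose out of reach is approached as far as the arm can. A call with a gripper value outside its range is refused whole. OPENING is the closure, from -1 (fully open) to 1 (shut), so that 0 is half open, set as the call begins (- or left out, the last holds). The fingers move at their own pace and stop on an object; the grip force is fixed at half the most. Time passes only in rows, so rows that repeat a pose let the fingers close. It gives the time, the measured TCP pose, the force, the opening and the grip force at its end, in the units of the state.
- env.state(): the state, without advancing time (a new reading comes with each control period).
- env.grab_frame(name): name is "side" or "top" or "wrist"; returns the picture (480x640x3 uint8, red, green, blue); there is no depth.
- env.get_calibration(name): a dict with "K" (3x3 intrinsics, pixels), "R" (3x3) and "t" (3): a world point X has camera coordinates R X + t. Camera axes: x right, y down, z forward; pixel columns grow to the right and rows downward; lengths in mm; the calibration is good to about 2 mm. A picture is of the moment at which its call begins: read the wrist's pose just before it. get_calibration takes no time and is no camera call; for the wrist camera it gives the pose at the moment of the call.
- env.close_job(): hands the job in; it is judged then, once.
The state is a dict: "t": time; "joint_positions": joint angles; "joint_vel": joint speeds; "tau": joint torques, N m; "tool_pos": TCP position; "tcp_rot": TCP orientation; "force": force on the tool from outside, world axes, zero at the start; "torque": the same for the moment, N m; "opening": finger opening in mm; "gripper_force": force on a finger pad.
Only numpy, scipy, OpenCV 4.12 (cv2) and the standard library are available. Lean on these libraries where they do the work, as an engineer would, in place of code of your own. Each camera call takes 0.05 s, during which the arm holds its last target. There are 200 camera calls.

## Working session

There is one attempt and no reset: what is moved stays moved. The work goes in short steps, Python scripts to look and compute and a shell command to move; the robot and the scene stay as the last step left them, time stands still between calls to the robot, and variables do not carry over. Pictures are saved under pics/ and viewed, at most 10 in all, crops included, and the job is handed in when it is done.

```bash
mkdir -p pics; cat > h.py <<'E'
import numpy as np,cv2
from cell import env
def cal(n):
    c=env.get_calibration(n);return np.array(c["K"]),np.array(c["R"]),np.array(c["t"]).ravel()
def ray(c,u,v):
    K,R,t=c;d=R.T@np.linalg.solve(K,[u,v,1.]);return -R.T@t,d/np.linalg.norm(d)
def onz(c,u,v,z):
    o,d=ray(c,u,v);return o+d*(z-o[2])/d[2]
def tri(rs):
    A=0;b=0
    for o,d in rs:
        P=np.eye(3)-np.outer(d,d);A=A+P;b=b+P@o
    return np.linalg.solve(A,b)
def proj(c,X):
    K,R,t=c;p=K@(R@np.array(X)+t);return p[:2]/p[2]
def snap(n,f):
    im=env.grab_frame(n);cv2.imwrite('pics/'+f,im[:,:,::-1]);return im
E
python3 -c "
from h import *
for n in('side','top'):
    snap(n,n+'0.png');c=cal(n);print(n,ray(c,320,240),c[0][0,0])
s=env.state();print(s)"
```

```text
side (array([ 44.34857471, 719.82239988, 957.59546875]), array([ 0.39459669, -0.58609279, -0.70766425])) 523.6349083502311
top (array([ 357.5190468 ,   36.73358192, 1255.49766514]), array([ 0.14588645,  0.00165521, -0.98929996])) 457.60855814288976
{'t': 0.1, 'joint_positions': array([-1.26426911e+00,  3.79367339e-01,  1.73472850e+00,  4.25064075e-07,
        1.02850285e+00, -3.32910764e-02]), 'joint_vel': array([-0.00084688, -0.00018223, -0.00234976,  0.00084296,  0.00043187,
        0.00052712]), 'tau': array([ 1.88108483e-03, -7.65037465e+01, -4.35293090e+01,  6.52718637e-02,
        3.98273498e-02, -1.70954041e-05]), 'tool_pos': array([ 233.21229763, -659.62491927,  213.34297172]), 'tcp_rot': array([-3.14058718e+00, -3.38495627e-05,  3.39818059e-01]), 'force': array([ 0.15730635, -0.06667406,  0.33195049]), 'torque': array([0.03571908, 0.03374249, 0.00152812]), 'gripper_force': 0.0, 'opening': 91.28306962728873}
```

View pics/side0.png

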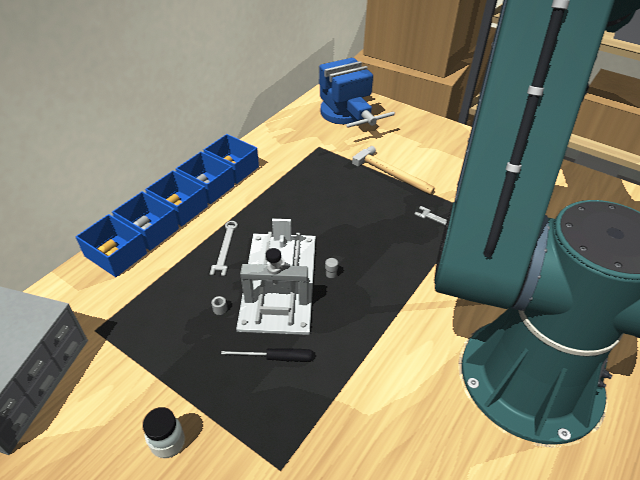

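View pics/top0.png

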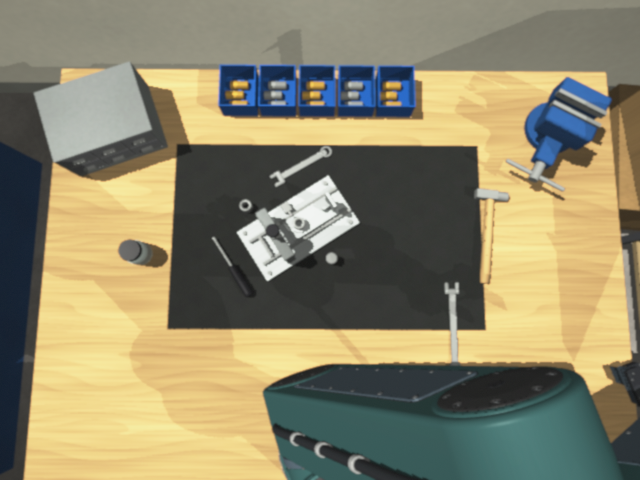

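The side view shows the knob at (273,256) and the push plate at (282,228). In the top view the fixture is centred near (298,228), with its arch end to the left. I'll enlarge both.

```bash
python3 -c "
from h import *
a=cv2.imread('pics/side0.png')[205:345,220:340];b=cv2.imread('pics/top0.png')[165:290,225:370]
a=cv2.resize(a,None,fx=4.2,fy=4.2,interpolation=2)[:588];b=cv2.resize(b,None,fx=5,fy=5,interpolation=2)
cv2.imwrite('pics/a.png',a);cv2.imwrite('pics/b.png',b)
im=cv2.imread('pics/top0.png');g=im.min(2);m=((g>110)*255).astype('uint8');m[:170]=0;m[290:]=0;m[:,:230]=0;m[:,365:]=0
m=cv2.morphologyEx(m,cv2.MORPH_CLOSE,np.ones((9,9)))
cs,_=cv2.findContours(m,0,2);c=max(cs,key=cv2.contourArea);r=cv2.minAreaRect(c);bx=cv2.boxPoints(r);C=cal('top')
P=np.array([onz(C,*p,12) for p in bx]);print(bx,P.round(1),[np.linalg.norm(P[i]-P[i-1]).round(1) for i in range(4)])
"
```

```text
[[227.8114  203.68105]
 [344.256   170.0103 ]
 [368.1242  252.55443]
 [251.6796  286.22516]] [[641.5 295.3  12. ]
 [740.  -28.3  12. ]
 [506.8 -93.1  12. ]
 [413.5 223.   12. ]] [np.float64(239.2), np.float64(338.3), np.float64(242.0), np.float64(329.6)]
```

View pics/a.png

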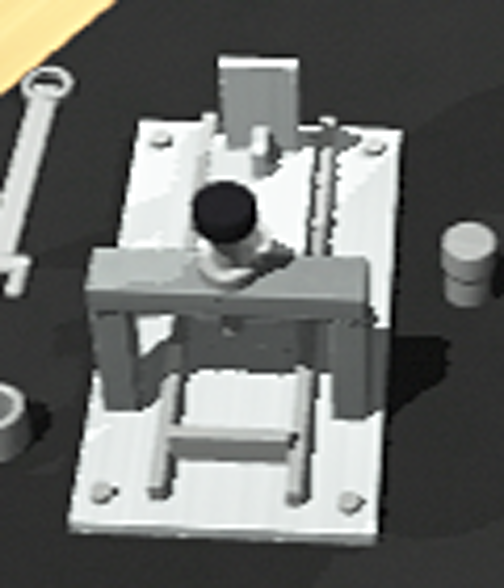

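View pics/b.png

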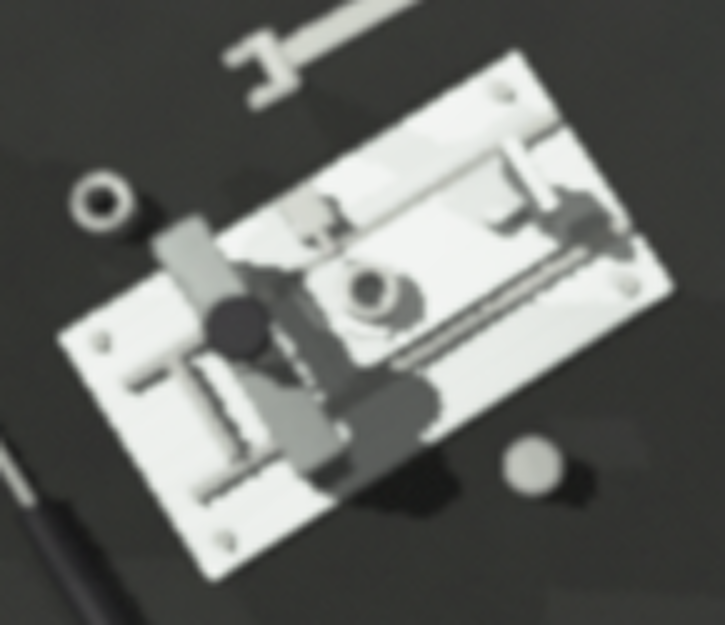

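The crops give these positions:
- **Side crop:** knob top at about (225,207) and push plate top edge from (220,58) to (298,60).
- **Top crop:** plate corners at (58,337), (515,50), (675,288) and (215,580), knob at (238,328), plate top edge from (505,140) to (548,205), and bush at (370,288).

```bash
python3 -c "
from h import *
T=cal('top');S=cal('side')
b=lambda u,v:((u+.5)/5+224.5,(v+.5)/5+164.5)
a=lambda u,v:((u+.5)/4.2+219.5,(v+.5)/4.2+204.5)
P=np.array([onz(T,*b(*p),12) for p in [(58,337),(515,50),(675,288),(215,580)]]);print(P.round(1),[np.linalg.norm(P[i]-P[i-1]).round(1) for i in range(4)])
PS=np.array([onz(S,*a(*p),12) for p in [(378,537),(70,528),(140,120),(402,128)]]);print('side corners',PS.round(1))
y=(P[0]-P[1]+P[3]-P[2]);y/=np.linalg.norm(y);print('y',y,np.degrees(np.arctan2(y[1],y[0])))
k=tri([ray(T,*b(238,328)),ray(S,*a(225,207))]);print('knob',k,onz(T,*b(238,328),168),onz(S,*a(225,207),168))
k=onz(T,*b(238,328),168)
e=[onz(T,*b(*p),105) for p in[(500,143),(522,137),(555,203),(538,213)]];e2=[onz(S,*a(*p),105) for p in[(220,58),(298,60)]]
x=np.array([y[1],-y[0],0])
for q in e+e2+list(P)+[onz(T,*b(370,288),66)]: print(q.round(1),'fix xy',((q-k)@x).round(1),((q-k)@y).round(1))
"
```

```text
[[562.  269.5  12. ]
 [726.4  18.5  12. ]
 [591.2 -70.3  12. ]
 [428.9 180.3  12. ]] [np.float64(160.2), np.float64(300.1), np.float64(161.8), np.float64(298.6)]
side corners [[427.3 182.5  12. ]
 [560.  271.5  12. ]
 [726.1  18.   12. ]
 [591.6 -70.9  12. ]]
y [-0.54575143  0.83794712  0.        ] 123.07602896467169
knob [541.70765873 154.16677405 165.04880053] [541.15092512 153.81624813 168.        ] [539.91971652 156.29523547 168.        ]
[649.3  27.4 105. ] fix xy 21.6 -164.9
[652.5  16.1 105. ] fix xy 18.1 -176.2
[617.8  -1.  105. ] fix xy -20.3 -171.5
[612.5   7.8 105. ] fix xy -19.9 -161.3
[654.8  21.4 105. ] fix xy 22.9 -173.0
[617.7  -3.4 105. ] fix xy -21.7 -173.6
[562.  269.5  12. ] fix xy 80.6 85.6
[726.4  18.5  12. ] fix xy 81.4 -214.5
[591.2 -70.3  12. ] fix xy -80.4 -215.1
[428.9 180.3  12. ] fix xy -79.6 83.4
[580.2  95.5  66. ] fix xy 0.9 -70.2
```

The geometry is consistent: the base plate measures 160×300 and both views agree. The knob is at about (541,154.5), fixture +y points 123.1°, and the carriage is at about 0.010. I'll push with shut fingers, keeping the pad width along fixture y.

```bash
cat >> h.py <<'E'
from scipy.spatial.transform import Rotation as Ro
KN=np.array([541.,154.5,0]);YW=np.radians(123.1)
FY=np.array([np.cos(YW),np.sin(YW),0]);FX=np.array([FY[1],-FY[0],0])
def rep(goal=None):
    s=env.state();p=s["tool_pos"];R=Ro.from_euler('xyz',s["tcp_rot"]).as_matrix();d=p-KN
    print('t',s['t'],'fix',(d@FX).round(1),(d@FY).round(1),p[2].round(1),'F fix',[(s['force']@a).round(1) for a in(FX,FY,[0,0,1])],'open',s['opening'],'j',s['joint_positions'].round(2))
    if goal is not None:
        g=KN+FX*goal[0]+FY*goal[1];g[2]=goal[2]
        print('tool shift m',(R.T@(g-p)/1000).round(4),'turn',-np.degrees((YW-s['tcp_rot'][2]+np.pi)%(2*np.pi)-np.pi).round(2))
E
python3 -m inch '[{"x":0.06,"y":-0.045,"turn":-10},{"x":0.11,"y":-0.08,"turn":-20},{"x":0.16,"y":-0.12,"turn":-30},{"x":0.21,"y":-0.155,"turn":-40},{"x":0.26,"y":-0.19,"turn":-50},{"x":0.3,"y":-0.22,"turn":-60},{"x":0.3,"y":-0.22,"turn":-60},{"x":0.3,"y":-0.22,"turn":-60}]' 1
python3 -c "
from h import *
rep((0,-215,150))"
```

```text
t 0.1 fix -702.4 -513.9 213.3 F fix [np.float64(0.1), np.float64(-0.1), np.float64(0.3)] open 91.28306962728873 j [-1.26  0.38  1.73  0.    1.03 -0.03]
tool shift m [ 0.6122 -0.456   0.0638] turn -103.63schema error: expected keys x, y, z, turn
```

All four keys are required, so I'll resend with z included.

```bash

python3 -m inch '[{"x":0.05,"y":-0.036,"z":0,"turn":-9},{"x":0.1,"y":-0.073,"z":0,"turn":-18},{"x":0.15,"y":-0.11,"z":0,"turn":-27},{"x":0.2,"y":-0.145,"z":0,"turn":-36},{"x":0.25,"y":-0.18,"z":0,"turn":-45},{"x":0.3,"y":-0.22,"z":0,"turn":-54},{"x":0.3,"y":-0.22,"z":0,"turn":-54},{"x":0.3,"y":-0.22,"z":0,"turn":-54}]' 1
python3 -c "
from h import *
rep((0,-215,150))"
```

```text
t: 1.1
tool_pos: [442.8, -352.7, 213.9]
tcp_rot: [-3.141, 0.0, 1.282]
force: [-0.3, -0.2, 0.9]
opening: 13.7
gripper_force: 0.0
t 1.1 fix -359.2 -371.2 213.9 F fix [np.float64(-0.3), np.float64(-0.0), np.float64(0.9)] open 13.663989106179494 j [-0.71  0.17  2.01 -0.    0.96 -0.42]
tool shift m [0.3749 0.1135 0.0638] turn -49.65
```

```bash

python3 -m inch '[{"x":0.055,"y":0.016,"z":0,"turn":-8},{"x":0.11,"y":0.033,"z":0,"turn":-16},{"x":0.165,"y":0.05,"z":0.01,"turn":-24},{"x":0.22,"y":0.066,"z":0.02,"turn":-32},{"x":0.27,"y":0.082,"z":0.035,"turn":-40},{"x":0.325,"y":0.098,"z":0.05,"turn":-49.6},{"x":0.375,"y":0.1135,"z":0.064,"turn":-49.6},{"x":0.375,"y":0.1135,"z":0.064,"turn":-49.6}]' 1
python3 -c "
from h import *
rep((0,-215,70));snap('side','s1.png');a=cv2.imread('pics/s1.png')[120:360,180:400]
cv2.imwrite('pics/s1c.png',cv2.resize(a,None,fx=2.5,fy=2.5))"
```

```text
t: 2.1
tool_pos: [659.2, -24.5, 148.4]
tcp_rot: [-3.141, -0.001, 2.148]
force: [0.3, -1.0, -0.5]
opening: 0.3
gripper_force: 0.0
t 2.1 fix 1.3 -214.5 148.4 F fix [np.float64(-0.3), np.float64(-1.0), np.float64(-0.5)] open 0.2785422520969112 j [-0.07  0.4   1.85  0.    0.9  -0.65]
tool shift m [-0.0006 -0.0012  0.0784] turn -0.03
```

View pics/s1c.png

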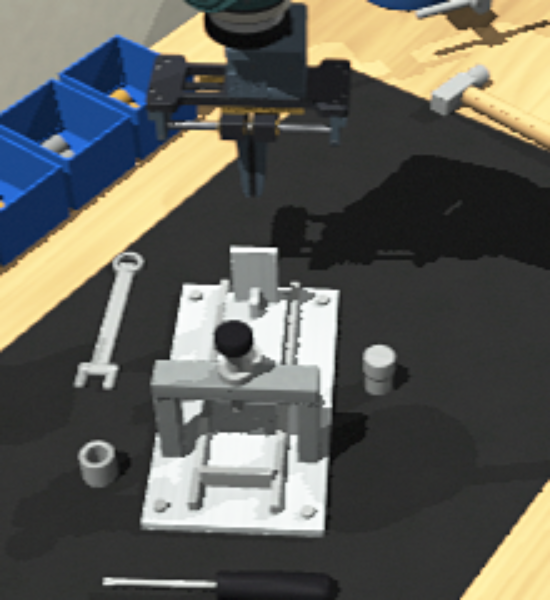

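The shut fingertips at (252,190) hang behind the push plate and clear of it. Next I descend and approach slowly.

```bash

python3 -m inch '[{"x":0,"y":-0.001,"z":0.04,"turn":0},{"x":0,"y":-0.001,"z":0.076,"turn":0},{"x":0,"y":-0.001,"z":0.076,"turn":0}]' 1
python3 -c "
from h import *
rep((0,-189,70))"
python3 -m inch '[{"x":0.008,"y":0,"z":0,"turn":0},{"x":0.016,"y":0,"z":0,"turn":0},{"x":0.022,"y":0,"z":0,"turn":0},{"x":0.028,"y":0,"z":0,"turn":0},{"x":0.034,"y":0,"z":0,"turn":0},{"x":0.04,"y":0,"z":0,"turn":0},{"x":0.04,"y":0,"z":0,"turn":0}]' 1
python3 -c "
from h import *
rep((0,-120,70))"
```

```text
t: 2.52
tool_pos: [655.5, -27.7, 72.0]
tcp_rot: [-3.138, -0.003, 2.145]
force: [-0.4, 0.0, 0.7]
opening: 0.4
gripper_force: 0.0
t 2.525 fix -3.6 -215.2 72.0 F fix [np.float64(-0.3), np.float64(0.3), np.float64(0.7)] open 0.37722836765181017 j [-0.08  0.5   1.87 -0.    0.78 -0.65]
tool shift m [0.0262 0.0036 0.002 ] turn -0.18
t: 3.4
tool_pos: [635.2, 8.0, 73.7]
tcp_rot: [-3.141, -0.001, 2.148]
force: [0.1, 0.1, 0.4]
opening: 0.5
gripper_force: 0.0
t 3.4 fix -1.1 -174.1 73.7 F fix [np.float64(0.1), np.float64(0.1), np.float64(0.4)] open 0.49732102972716613 j [-0.02  0.47  1.91  0.    0.76 -0.6 ]
tool shift m [0.0541 0.0011 0.0038] turn -0.01
```

```bash

python3 -c "
from h import *
for n,(r0,r1,c0,c1) in dict(side=(180,320,220,340)).items():
    snap(n,'n2.png');a=cv2.imread('pics/n2.png')[r0:r1,c0:c1];cv2.imwrite('pics/n2c.png',cv2.resize(a,None,fx=4.2,fy=4.2,interpolation=2))"
```

```text
(no output)
```

View pics/n2c.png

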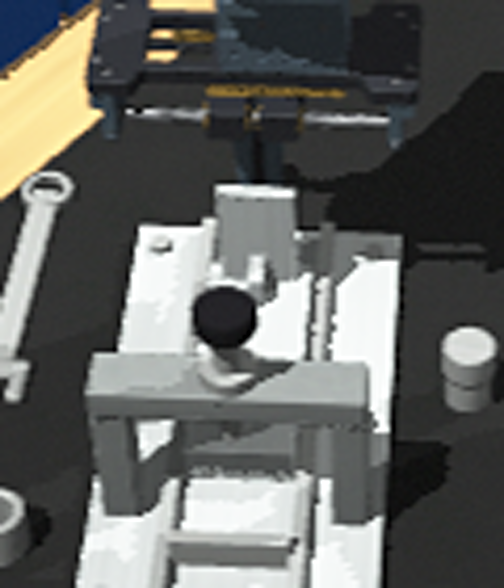

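The plate's top edge has moved down the picture, to (217,187)–(296,190) in the crop, so the carriage has been pushed. I'll compute by how much.

```bash

python3 -c "
from h import *
S=cal('side')
for u,v in[(217,187),(296,190)]:
    q=onz(S,(u+.5)/4.2+219.5,(v+.5)/4.2+179.5,105)-KN;print(q@FX,q@FY)"
python3 -m inch '[{"x":0.006,"y":0,"z":0,"turn":0},{"x":0.012,"y":0.001,"z":0,"turn":0},{"x":0.018,"y":0.001,"z":0,"turn":0},{"x":0.024,"y":0.001,"z":0,"turn":0},{"x":0.030,"y":0.001,"z":0,"turn":0}]' 1
python3 -c "
from h import *
rep((0,-120,70))"
```

```text
22.364042109917154 -153.70236249367633
-22.331635073762794 -153.46557134448656
t: 4.08
tool_pos: [619.9, 33.7, 73.9]
tcp_rot: [3.142, 0.0, 2.148]
force: [0.9, -1.7, -1.5]
opening: 0.1
gripper_force: 0.9
t 4.075 fix 0.1 -144.3 73.9 F fix [np.float64(-0.2), np.float64(-1.9), np.float64(-1.5)] open 0.10619859429117351 j [ 0.02  0.45  1.94  0.    0.75 -0.56]
tool shift m [ 0.0243 -0.0001  0.0039] turn -0.03
```

```bash

python3 -m inch '[{"x":0.003,"y":0,"z":0,"turn":0},{"x":0.006,"y":0,"z":0,"turn":0},{"x":0.009,"y":0,"z":0,"turn":0},{"x":0.012,"y":0,"z":0,"turn":0},{"x":0.012,"y":0,"z":0,"turn":0}]' 1
python3 -c "
from h import *
rep((0,-120,70))"
python3 -m inch '[{"x":0.002,"y":0,"z":0,"turn":0},{"x":0.004,"y":0,"z":0,"turn":0},{"x":0.006,"y":0,"z":0,"turn":0}]' 1
python3 -c "
from h import *
rep((0,-120,70))"
```

```text
t: 4.7
tool_pos: [613.7, 43.2, 74.0]
tcp_rot: [3.141, 0.0, 2.148]
force: [0.6, -4.0, -1.4]
opening: 0.2
gripper_force: 1.8
t 4.7 fix 0.1 -133.0 74.0 F fix [np.float64(-1.7), np.float64(-3.7), np.float64(-1.4)] open 0.19221429764209688 j [ 0.03  0.44  1.95 -0.    0.74 -0.54]
tool shift m [ 0.013  -0.0001  0.004 ] turn -0.03
t: 5.08
tool_pos: [610.3, 48.5, 74.0]
tcp_rot: [3.142, -0.0, 2.148]
force: [0.7, -2.1, -0.7]
opening: 0.5
gripper_force: 1.1
t 5.075 fix 0.1 -126.7 74.0 F fix [np.float64(-0.5), np.float64(-2.2), np.float64(-0.7)] open 0.5106922548979513 j [ 0.04  0.44  1.96  0.    0.74 -0.54]
tool shift m [ 0.0067 -0.0001  0.004 ] turn -0.04
```

```bash

for i in 1 2; do python3 -m inch '[{"x":0.001,"y":0,"z":0,"turn":0},{"x":0.002,"y":0,"z":0,"turn":0},{"x":0.002,"y":0,"z":0,"turn":0}]' 1 >/dev/null
python3 -c "
from h import *
rep()"; done
python3 -m inch '[{"x":0.001,"y":0,"z":0,"turn":0},{"x":0.0015,"y":0,"z":0,"turn":0},{"x":0.0015,"y":0,"z":0,"turn":0}]' 1 >/dev/null
python3 -c "
from h import *
rep()"
```

```text
t 5.45 fix 0.1 -124.5 73.9 F fix [np.float64(-0.7), np.float64(-0.4), np.float64(0.5)] open 0.400954241093621 j [ 0.04  0.44  1.96  0.    0.74 -0.53]
t 5.825 fix 0.2 -123.0 74.0 F fix [np.float64(0.1), np.float64(-3.8), np.float64(-1.1)] open 0.23883319453573623 j [ 0.05  0.44  1.96 -0.    0.74 -0.53]
t 6.2 fix 0.2 -122.9 74.1 F fix [np.float64(-2.7), np.float64(-17.3), np.float64(-3.9)] open 0.6289480737049618 j [ 0.05  0.44  1.97 -0.    0.74 -0.53]
```

The force dropped to zero over the detent, then rose to 17 N with the TCP stalled: the end stop. I'll back off, lift and check.

```bash

python3 -m inch '[{"x":-0.01,"y":0,"z":0,"turn":0},{"x":-0.03,"y":0,"z":0,"turn":0},{"x":-0.03,"y":0,"z":-0.05,"turn":0},{"x":-0.03,"y":0,"z":-0.1,"turn":0},{"x":-0.03,"y":0,"z":-0.14,"turn":0},{"x":-0.03,"y":0,"z":-0.14,"turn":0}]' 1 >/dev/null
python3 -c "
from h import *
rep((0,0,185));snap('side','n3.png');a=cv2.imread('pics/n3.png')[180:320,220:340];cv2.imwrite('pics/n3c.png',cv2.resize(a,None,fx=4.2,fy=4.2,interpolation=2))"
```

```text
t 6.95 fix 1.6 -153.0 217.5 F fix [np.float64(0.8), np.float64(-0.9), np.float64(0.2)] open 0.12106408663162803 j [ 0.01  0.26  1.89  0.    0.99 -0.57]
tool shift m [ 0.1531 -0.0019  0.032 ] turn -0.05
```

View pics/n3c.png

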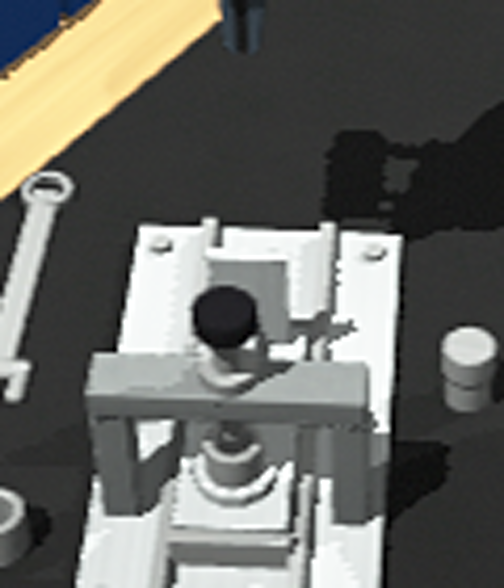

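The carriage is now against the end block, with the bush under the plunger at (232,465) and the plate top edge from (207,252) to (290,256).

```bash

python3 -c "
from h import *
S=cal('side')
for u,v in[(207,250),(289,261)]:
    q=onz(S,(u+.5)/4.2+219.5,(v+.5)/4.2+179.5,105)-KN;print(q@FX,q@FY)"
python3 -m inch '[{"x":0.05,"y":-0.001,"z":0,"turn":0},{"x":0.1,"y":-0.002,"z":0,"turn":0},{"x":0.153,"y":-0.002,"z":0,"turn":0},{"x":0.153,"y":-0.002,"z":0.02,"turn":0},{"x":0.153,"y":-0.002,"z":0.035,"turn":0},{"x":0.153,"y":-0.002,"z":0.035,"turn":0}]' 1 >/dev/null
python3 -c "
from h import *
rep((0,0,172))"
```

```text
22.93818871130422 -103.30848759452535
-22.591063046538483 -97.06475373192221
t 7.75 fix -2.8 1.5 177.1 F fix [np.float64(-0.2), np.float64(0.1), np.float64(0.5)] open 0.6565697079644988 j [ 0.24  0.21  2.04  0.    0.9  -0.34]
tool shift m [-0.0015  0.0028  0.0051] turn -0.07
```

The face is at -103, so the carriage is home. Next I feel for the knob top in small steps.

```bash

python3 -m inch '[{"x":-0.001,"y":0.002,"z":0,"turn":0},{"x":-0.001,"y":0.002,"z":0.004,"turn":0},{"x":-0.001,"y":0.002,"z":0.006,"turn":0},{"x":-0.001,"y":0.002,"z":0.006,"turn":0}]' 1 >/dev/null
python3 -c "
from h import *
rep((0,0,156))"
for i in 1 2 3; do python3 -m inch '[{"x":0,"y":0,"z":0.001,"turn":0},{"x":0,"y":0,"z":0.001,"turn":0}]' 1 >/dev/null
python3 -c "
from h import *
rep((0,0,156))"; done
```

```text
t 8.25 fix 0.1 0.7 172.9 F fix [np.float64(1.5), np.float64(-0.1), np.float64(0.3)] open 0.39830390745439104 j [ 0.24  0.22  2.03 -0.    0.89 -0.34]
tool shift m [-0.0007 -0.0001  0.0169] turn -0.03
t 8.5 fix 0.1 0.8 171.9 F fix [np.float64(0.3), np.float64(-0.0), np.float64(-0.2)] open 0.5388507248682598 j [ 0.24  0.22  2.04 -0.    0.88 -0.34]
tool shift m [-0.0008 -0.0001  0.0159] turn -0.03
t 8.75 fix 0.1 0.7 170.9 F fix [np.float64(0.2), np.float64(0.3), np.float64(-0.9)] open 0.049958969530677216 j [ 0.24  0.22  2.04 -0.    0.88 -0.34]
tool shift m [-0.0007 -0.0001  0.0149] turn -0.03
t 9.0 fix 0.1 0.7 169.8 F fix [np.float64(0.0), np.float64(-0.1), np.float64(0.8)] open 0.1664652644305999 j [ 0.24  0.22  2.04 -0.    0.88 -0.34]
tool shift m [-0.0007 -0.0001  0.0138] turn -0.03
```

```bash

for i in 1 2 3 4; do python3 -m inch '[{"x":0,"y":0,"z":0.001,"turn":0},{"x":0,"y":0,"z":0.001,"turn":0}]' 1 >/dev/null
python3 -c "
from h import *
rep()"|cut -c1-110; done
```

```text
t 9.25 fix 0.1 0.7 168.8 F fix [np.float64(0.1), np.float64(-0.2), np.float64(0.3)] open 0.4628099442000016 j 
t 9.5 fix 0.3 0.7 168.0 F fix [np.float64(-1.3), np.float64(0.3), np.float64(2.9)] open 0.6790187914715445 j [
t 9.75 fix 0.3 0.7 167.0 F fix [np.float64(-0.2), np.float64(0.6), np.float64(3.0)] open 0.3215451451059005 j 
t 10.0 fix 0.2 0.7 165.9 F fix [np.float64(-1.2), np.float64(0.3), np.float64(4.1)] open 0.32252566484586553 j
```

Contact came at 168.0, as specified. From 165.9 I'll press 10 mm more, to 156.

```bash

python3 -m inch '[{"x":0,"y":0,"z":0.002,"turn":0},{"x":0,"y":0,"z":0.004,"turn":0},{"x":0,"y":0,"z":0.006,"turn":0},{"x":0,"y":0,"z":0.008,"turn":0},{"x":0,"y":0,"z":0.01,"turn":0},{"x":0,"y":0,"z":0.01,"turn":0},{"x":0,"y":0,"z":0.01,"turn":0}]' 1 >/dev/null
python3 -c "
from h import *
rep((0,0,156))
for i in range(4):
    im=env.grab_frame('side');print(env.state()['force'].round(1),env.state()['tool_pos'].round(1))
cv2.imwrite('pics/n4c.png',cv2.resize(im[180:320,220:340,::-1],None,fx=4.2,fy=4.2,interpolation=2))"
```

```text
t 10.875 fix 0.3 0.7 156.1 F fix [np.float64(-1.8), np.float64(-0.7), np.float64(8.8)] open 0.46712995108843036 j [ 0.24  0.25  2.04 -0.    0.85 -0.34]
tool shift m [-0.0007 -0.0003  0.0001] turn -0.03
[-2.6 -0.1  7.9] [540.8 155.2 156. ]
[-2.5  0.   7.6] [540.8 155.2 156.1]
[-1.7 -0.8  7.7] [540.8 155.2 156.1]
[-2.6 -0.5  7.4] [540.8 155.2 156.1]
```

View pics/n4c.png

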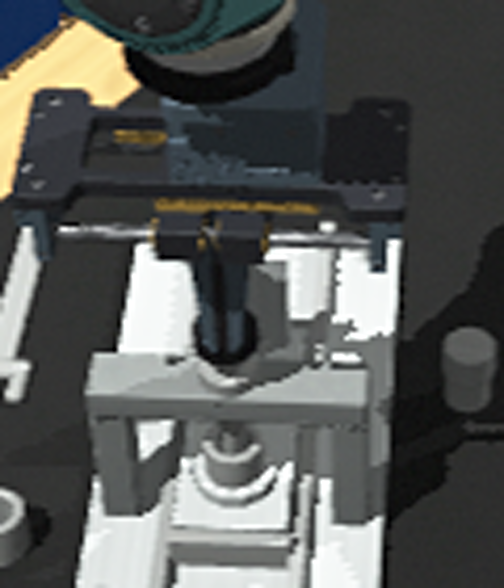

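The fingertips hold the black knob at (225,345), pressed 12 mm with 8–9 N. The nose is in the bush at (232,440), the carriage is home and the other parts haven't moved.

```bash
python3 -c "
from cell import env
print(env.close_job())"
```

```text
the job is handed in; nothing more can be done
None
```

I pushed the carriage home past its detent, then pressed the knob about 12 mm (half travel); the arm was still holding it there when I handed the job in, about 11 s in, with the other tools and parts untouched.

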